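Lids back on the storage dishes

ROBOT

A 6-joint arm with a two-finger parallel gripper is mounted at the origin on the work surface. World frame = base frame: x ahead of the robot, y to its left, z up, the work surface at z = 0. Lengths are in m, angles in degrees, forces in N, time in s.
With the tool pointing down it reaches from about 0.4 to 0.825 m from the base axis. Payload 7 kg.
Tool frame: the origin (TCP) lies on the centre line of the jaws, within the pads' length; the fingertips stand 8 mm ahead of it and the grasp point (between the pads) lies 11 mm behind it; z points along the fingers, y is the line along which they close (so a half turn about z gives the same grasp; the last joint's range is limited). The gripper opens to 88 mm and grips with 3 to 60 N. Pads are 19 mm wide; open, the fingers measure 130 mm over their backs; the gripper's body (78 mm by 193 mm) begins 47 mm behind the grasp point.
Start: joints at [85.319, 20.546, 0.682, 0, -70.136, -16.507], TCP at [0.244, 0.629, 0.235] pointing down, gripper open.
Joint ranges: [-176.03, 176.03], [-82.01, 121.73], [-58.28, 71.71], [-173.87, 95.51], [-174.79, -0.11], [-173.66, 173.66]. Speed limits (degrees/s): [136.94, 136.94, 172.46, 180, 180, 180].

INTERFACE

Orientations are given as [roll, pitch, yaw] about the fixed x, y, z axes, in that order (R = Rz(yaw) Ry(pitch) Rx(roll)).
In Python, from plant import r gives the robot as it stands.
- The arm moves only by the tool carry_out, never from a script. Its argument "targets" is a list of rows, each a list of 6 numbers: the shift along the tool's x, y, z scaled (see below), then the turn, a rotation vector about the tool's x, y, z scaled (see below). A call has 1 to 5 rows; each row shifts and turns the commanded pose from where the row before left it, along the tool's axes as they then stand; what a row does not reach is not made up. The controller multiplies each number of a shift by 0.5 m and each number of a turn by 60 degrees. A row lasts 1/8 s, in which the tool goes at most 62.5 mm and 10.7 degrees, less where a joint would pass 70% of its speed; a pose out of reach is approached as far as the arm can. A call with a number of a shift or a turn outside -1 to 1 is refused whole. A call with a gripper value outside its range is refused whole. "hand" is the opening, from 0 (shut) to 1 (fully open), set as the call begins (left out, the last holds). The fingers move at their own pace and stop on an object; "squeeze" is the grip in N (left out, the last holds). Time passes only in rows, so rows that do not move let the fingers close. It gives the time, the measured TCP pose, the force, the opening and the grip force at its end, in the units of the state.
- r.get_state(): the state, without advancing time (a new reading comes with each control period).
- r.capture(name): name is "side" or "top" or "wrist"; returns the picture (480x640x3 uint8, red, green, blue); there is no depth.
- r.camera_info(name): a dict with "K" (3x3 intrinsics, pixels), "distortion" ([k1, k2, p1, p2, k3] as OpenCV has them; the pictures are not rectified), "eye" and "attitude" of the camera in the world. Camera axes: x right, y down, z forward; pixel columns grow to the right and rows downward; lengths in m; the calibration is good to about 2 mm. A picture is of the moment at which its call begins: read the wrist's pose just before it. camera_info takes no time and is no camera call; for the wrist camera it gives the pose at the moment of the call.
- r.close_job(): hands the job in; it is judged then, once.
The state is a dict: "time_s": time; "joints": joint angles; "qd": joint speeds; "joint_torque": joint torques, N m; "tcp_pos": TCP position; "eef_rot": TCP orientation; "contact_force": force on the tool from outside, world axes, zero at the start; "moment": the same for the moment, N m; "gripper_width": finger opening in m; "gripper_force": force on a finger pad.
Only numpy, scipy, OpenCV 4.12 (cv2) and the standard library are available. Lean on these libraries where they do the work, as an engineer would, in place of code of your own. Each camera call takes 0.05 s, during which the arm holds its last target. There are 200 camera calls.

TASK

The washed stoneware dishes and their bamboo lids lie mixed up on the kitchen counter. Put every lid on the dish it fits, closed flat on the rim and squared up with it; set the lids down gently, do not let them drop. Leave the dishes, the cup and the salt pot standing where they are.

Things in the scene. Friction and masses are not known exactly. Their poses are not given: they have to be found in the camera images.
- big_dish: Open big round (100 mm across outside, 84 mm inside) dark grey stoneware dish, 46 mm high, wall and floor 8 mm thick, empty, 0.5 kg, loose, upright on the counter. Origin: centre of its underside, z up.
- big_lid: Big round bamboo lid: flange 108 mm across, plug 68 mm across; grip: round knob 24 mm across. Loose, 0.1 kg, starts right way up, plug on the counter. Origin: centre of plug's underside, z up; plug 0-10 mm, flange 10-18, dark grip 18-46, centred. Seated: flange on the big dish's rim, lid origin 36 mm above dish origin.
- small_dish: Open small round (68 mm across outside, 52 mm inside) dark grey stoneware dish, 44 mm high, wall and floor 8 mm thick, empty, 0.5 kg, loose, upright on the counter. Origin: centre of its underside, z up.
- small_lid: Small round bamboo lid: flange 76 mm across, plug 36 mm across; grip: round knob 24 mm across. Loose, 0.1 kg, starts right way up, plug on the counter. Origin: centre of plug's underside, z up; plug 0-10 mm, flange 10-18, dark grip 18-46, centred. Seated: flange on the small dish's rim, lid origin 34 mm above dish origin.
- square_dish: Open square (80 x 80 mm outside, 64 x 64 mm inside) dark grey stoneware dish, 42 mm high, wall and floor 8 mm thick, empty, 0.5 kg, loose, upright on the counter. Origin: centre of its underside, z up.
- square_lid: Square bamboo lid: flange 88 x 88 mm, plug 48 x 48 mm; grip: bar 44 mm along x, 18 mm wide along y. Loose, 0.1 kg, starts right way up, plug on the counter. Origin: centre of plug's underside, z up; plug 0-10 mm, flange 10-18, dark grip 18-46, centred. Seated: flange on the square dish's rim, lid origin 32 mm above dish origin.
- oblong_dish: Open oblong (112 mm along x, 66 mm along y outside; 96 x 50 mm inside) dark grey stoneware dish, 40 mm high, wall and floor 8 mm thick, empty, 0.5 kg, loose, upright on the counter. Origin: centre of its underside, z up.
- oblong_lid: Oblong bamboo lid: flange 120 mm along x by 74 mm along y, plug 80 x 34 mm; grip: bar 44 mm along x, 18 mm wide along y. Loose, 0.1 kg, starts right way up, plug on the counter. Origin: centre of plug's underside, z up; plug 0-10 mm, flange 10-18, dark grip 18-46, centred. Seated: flange on the oblong dish's rim, lid origin 30 mm above dish origin.
- cup: Bystander: maroon cup without handle, 66 mm across the rim, 62 mm high, standing among the dishes. Origin: centre of its underside.
- salt_pot: Bystander: white closed salt pot with steel cap, 54 mm across, 60 mm high, standing among the dishes. Origin: centre of its underside.
Mind the look-alikes: they are no part of the job. Leave any green look-alike of the square_lid alone.

How it is judged:
By the outcome, as a careful person would: the job done as asked, in the order asked, and still so for the second after the job is handed in, with the robot touching nothing.
It also fails if it takes over 125 s, if anything falls off the work surface, if the arm or the gripper's body presses on something with over 40 N, if the wrist force passes 120 N, or if a joint passes its speed limit or range.

## Working session

There is one attempt and no reset: what is moved stays moved. The work goes in short steps, Python scripts to look and compute and a tool call to move; the robot and the scene stay as the last step left them, time stands still between calls to the robot, and variables do not carry over. Pictures are saved under pics/ and viewed, at most 14 in all, crops included, and the job is handed in when it is done.

Besides the shell and the picture viewer there is one more tool, called after ">>>" as name([rows], argument=value, ...), one row to a line, values as JSON. carry_out: Moves the arm, as the interface text tells. Its arguments: {"type":"object","properties":{"targets":{"type":"array","items":{"type":"array","items":{"type":"number","minimum":-1,"maximum":1}}},"hand":{"type":"number"},"squeeze":{"type":"number"}},"required":["targets"]}

```bash
mkdir -p pics && ls && python3 - <<'E'
from plant import r
import cv2
print(r.get_state())
for n in ("top","side","wrist"):
    print(n,r.camera_info(n)); 
for n in ("top","side"):
    cv2.imwrite(f"pics/{n}0.png",cv2.cvtColor(r.capture(n),cv2.COLOR_RGB2BGR))
E
```

```text
pics
{'time_s': 0.0, 'joints': array([ 8.53183859e+01,  2.05921121e+01,  6.31922592e-01, -2.04618451e-02,
       -7.01351126e+01, -1.65069071e+01]), 'qd': array([-0.05766732,  0.01719746,  0.02066599, -0.05073225,  0.1457665 ,
       -0.0068464 ]), 'joint_torque': array([ 2.67234309e-04, -5.82714307e+01,  2.93051237e+01,  6.99689224e+00,
        6.91245645e-03, -1.57537174e-04]), 'tcp_pos': array([0.24381926, 0.62890113, 0.2335999 ]), 'eef_rot': array([ 1.79903160e+02, -8.63857696e-03, -2.11954829e+01]), 'contact_force': array([-0.55828302, -0.28434322,  0.05223018]), 'moment': array([-0.07317249,  0.00164278, -0.05034684]), 'gripper_force': 0.0, 'gripper_width': 0.08756453452619636}
top {'K': array([[434.27277462,   0.        , 315.22881774],
       [  0.        , 434.27277462, 242.99632152],
       [  0.        ,   0.        ,   1.        ]]), 'distortion': array([-0.07375117,  0.        ,  0.        ,  0.        ,  0.        ]), 'eye': array([ 0.45832429, -0.0017986 ,  0.999359  ]), 'attitude': array([-177.60909002,   -0.57920026,  -89.07652125])}
side {'K': array([[588.05999776,   0.        , 329.12164813],
       [  0.        , 588.05999776, 248.72983801],
       [  0.        ,   0.        ,   1.        ]]), 'distortion': array([-0.07668541,  0.        ,  0.        ,  0.        ,  0.        ]), 'eye': array([ 0.45077254, -0.99907172,  1.19086849]), 'attitude': array([-138.50857885,   -0.37089382,   -3.68526311])}
wrist {'K': array([[334.59401416,   0.        , 318.93822754],
       [  0.        , 334.59401416, 241.62590661],
       [  0.        ,   0.        ,   1.        ]]), 'distortion': array([-0.06491029,  0.        ,  0.        ,  0.        ,  0.        ]), 'eye': array([0.31638231, 0.60073894, 0.38348002]), 'attitude': array([ 1.63287106e+02, -7.71114882e-02, -1.11187701e+02])}
```

View pics/top0.png

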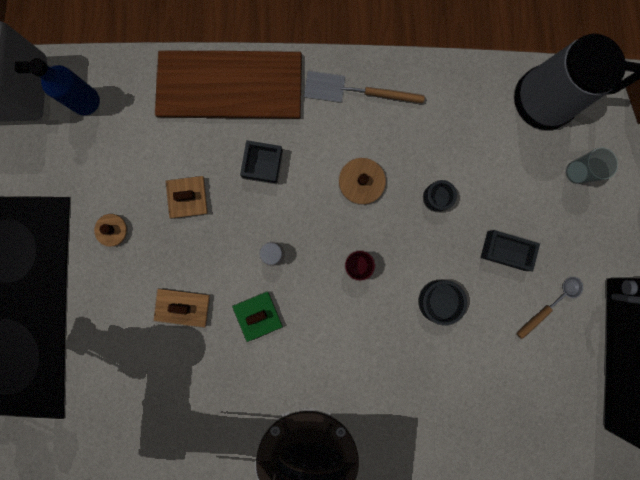

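View pics/side0.png

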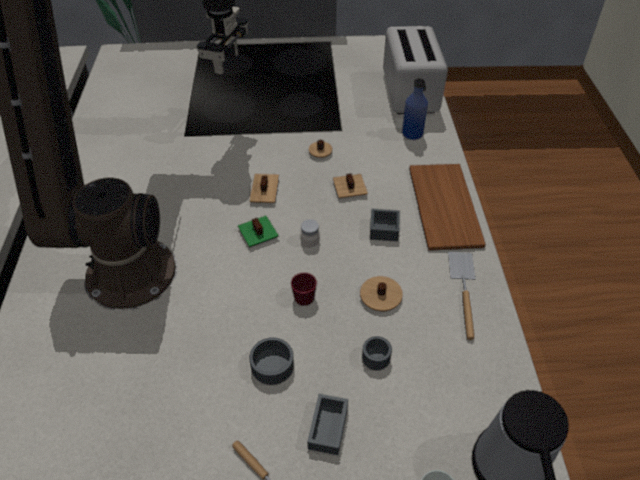

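The top view shows these objects:
- **Lids:** big (362,181), small (111,230), square bamboo (187,197), oblong (181,308).
- **Dishes:** square (262,162), small (440,196), oblong (510,251), big (443,302).
- **Bystanders:** cup (360,265), salt pot (272,254).

There are two candidates for square_lid, at (187,197) and (258,317). The bamboo one at (187,197) fits the description; the one at (258,317) is the green look-alike. Next I'll fit outlines and check them in an enlarged crop.

```bash
cat > h.py <<'E'
import numpy as np, cv2
from scipy.spatial.transform import Rotation as R
from scipy.optimize import minimize
from plant import r
def shape(kind):  # list of (outline Nx2 m, z0, z1)
    c=lambda d:np.c_[np.cos(t),np.sin(t)]*d/2000
    t=np.linspace(0,2*np.pi,60,endpoint=False)
    b=lambda x,y:np.array([[1,1],[-1,1],[-1,-1],[1,-1]])*[x/2000,y/2000]
    return {'big_lid':(c(108),.010,.018),'small_lid':(c(76),.010,.018),'square_lid':(b(88,88),.010,.018),'oblong_lid':(b(120,74),.010,.018),
     'big_dish':(c(100),0,.046),'small_dish':(c(68),0,.044),'square_dish':(b(80,80),0,.042),'oblong_dish':(b(112,66),0,.040)}[kind]
def proj(P,ci):
    Rc=R.from_euler('xyz',ci['attitude'],degrees=True).as_matrix()
    rv=cv2.Rodrigues(Rc.T)[0]; tv=-Rc.T@ci['eye']
    return cv2.projectPoints(np.asarray(P,float).reshape(-1,1,3),rv,tv,ci['K'],ci['distortion'])[0].reshape(-1,2)
def ray(px,z,ci):
    u=cv2.undistortPoints(np.array([[px]],float),ci['K'],ci['distortion'])[0,0]
    d=R.from_euler('xyz',ci['attitude'],degrees=True).apply([u[0],u[1],1])
    return (ci['eye']+d*(z-ci['eye'][2])/d[2])[:2]
def outline(kind,p,ci,dz=0):
    o,z0,z1=shape(kind); a=np.radians(p[2]); M=np.array([[np.cos(a),-np.sin(a)],[np.sin(a),np.cos(a)]])
    q=o@M.T+p[:2]
    P=np.r_[np.c_[q,np.full(len(q),z0+dz)],np.c_[q,np.full(len(q),z1+dz)]]
    return cv2.convexHull(proj(P,ci).astype(np.float32)).reshape(-1,2)
def fit(kind,contour,ci,p0,dz=0):
    S=8; lo=contour.reshape(-1,2).min(0)-15
    sz=(contour.reshape(-1,2).max(0)+15-lo).astype(int)*S
    def m(c):
        im=np.zeros((sz[1],sz[0]),np.uint8); cv2.fillPoly(im,[np.round(((c-lo)*S)).astype(np.int32)],1); return im>0
    # pixel-edge: mask contour passes pixel centres; grow by half a pixel
    hull=cv2.convexHull(contour.reshape(-1,2).astype(np.float32)).reshape(-1,2)
    T=cv2.dilate(m(hull).astype(np.uint8),cv2.getStructuringElement(cv2.MORPH_ELLIPSE,(S+1,S+1)))>0
    f=lambda p:1-(T&m(outline(kind,p,ci,dz))).sum()/(T|m(outline(kind,p,ci,dz))).sum()
    best=None
    for a in ([0] if 'big' in kind or 'small' in kind else [p0[2],p0[2]+45,p0[2]+90,p0[2]-45]):
        s=np.array([[p0[0],p0[1],a],[p0[0]+.01,p0[1],a],[p0[0],p0[1]+.01,a],[p0[0],p0[1],a+15]])
        q=minimize(f,s[0],method='Nelder-Mead',options=dict(initial_simplex=s,xatol=1e-4,fatol=1e-5,maxiter=150))
        if best is None or q.fun<best.fun: best=q
    return best.x,best.fun
def blob(img,px,lid):
    hsv=cv2.cvtColor(img,cv2.COLOR_RGB2HSV)
    if lid: m=((hsv[...,1]>90)&((hsv[...,0]<25)|(hsv[...,0]>170)))
    else: m=(img.max(2)<62)
    m=cv2.morphologyEx(m.astype(np.uint8),cv2.MORPH_OPEN,np.ones((3,3),np.uint8))
    cs=[c for c in cv2.findContours(m,cv2.RETR_EXTERNAL,cv2.CHAIN_APPROX_NONE)[0] if len(c)>30]
    return max(cs,key=lambda c:cv2.pointPolygonTest(c,(float(px[0]),float(px[1])),True))
E
python3 - <<'E'
from h import *
img=cv2.cvtColor(cv2.imread('pics/top0.png'),cv2.COLOR_BGR2RGB); ci=r.camera_info('top')
px={'big_lid':(362,181),'small_lid':(111,230),'square_lid':(187,197),'oblong_lid':(181,308),'square_dish':(262,162),'small_dish':(440,196),'oblong_dish':(510,251),'big_dish':(443,302)}
for q in [(415,150),(443,302),(443,288),(443,320),(470,320),(262,180),(262,142),(455,320),(520,268)]: print(q,img[q[1],q[0]])
vis=cv2.resize(cv2.cvtColor(img[130:350,80:560],cv2.COLOR_RGB2BGR),None,fx=1.66,fy=1.66,interpolation=cv2.INTER_CUBIC)
for k,p in px.items():
    c=blob(img,p,'lid' in k); z=shape(k)[2]
    x,f=fit(k,c,ci,[*ray(p,z,ci),0]); print(k,x.round(4),round(f,3),'reach',np.hypot(*x[:2]).round(3))
    cv2.polylines(vis,[np.round((outline(k,x,ci)+.5-[80,130])*1.66).astype(int)],True,(0,255,255),1)
for n,p,z in [('cup',(360,260),.062),('salt',(271,250),.06),('green',(258,322),.018)]: print(n,ray(p,z,ci).round(3))
cv2.imwrite('pics/fit0.png',cv2.convertScaleAbs(vis,alpha=1.6))
E
```

```text
(415, 150) [104 102  99]
(443, 302) [36 38 43]
(443, 288) [30 32 35]
(443, 320) [3 6 3]
(470, 320) [108 105 100]
(262, 180) [14 16 17]
(262, 142) [91 88 86]
(455, 320) [34 38 40]
(520, 268) [14 18 18]
big_lid [ 0.6444 -0.1157 10.1038] 0.015 reach 0.655
small_lid [ 0.5224  0.4607 12.6715] 0.046 reach 0.697
square_lid [0.6008 0.2864 7.78  ] 0.018 reach 0.666
oblong_lid [  0.3483   0.2908 -95.9375] 0.02 reach 0.454
square_dish [ 0.681  0.113 81.837] 0.163 reach 0.69
small_dish [ 0.6114 -0.2935  6.0448] 0.069 reach 0.678
oblong_dish [ 0.4899 -0.4577 74.9207] 0.026 reach 0.67
big_dish [ 0.3718 -0.3001 16.0601] 0.049 reach 0.478
cup [ 0.462 -0.108]
salt [0.481 0.085]
green [0.319 0.115]
```

View pics/fit0.png

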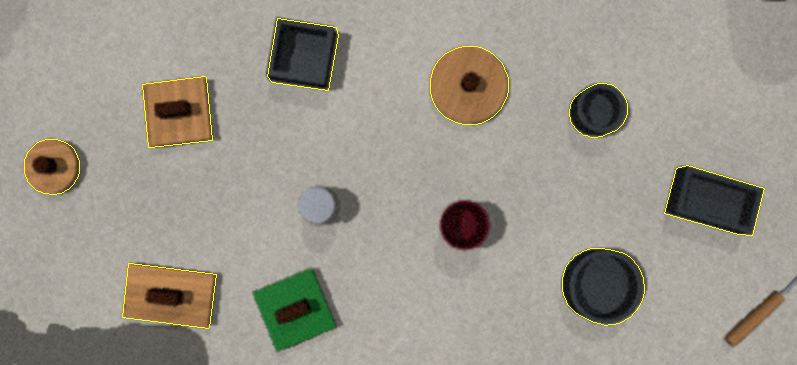

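The outlines fit well, and the bamboo square lid at crop (178,110) is confirmed. The green one at crop (295,310) is the look-alike. Next I survey the dishes with the wrist camera.

>>> carry_out([
  [0,0,0,0,0,0.164],
  [0,0,0,0,0,0.164],
  [0,0,0,0,0,0.164],
  [0,0,0,0,0,0.164],
  [0,0,0,0,0,0.164],
])

```text
time_s: 0.72
tcp_pos: [0.2439, 0.6291, 0.234]
eef_rot: [180.0, -0.0, -70.7]
contact_force: [0.1, -0.4, 0.6]
gripper_width: 0.0875
gripper_force: 0.0
```

>>> carry_out([
  [0,0,0,0,0,0.164],
  [0,0,0,0,0,0.164],
  [0.086,-0.073,0,0,0,0],
  [0.086,-0.073,0,0,0,0],
  [0.086,-0.073,0,0,0,0],
])

```text
time_s: 1.35
tcp_pos: [0.354, 0.4987, 0.2341]
eef_rot: [180.0, -0.0, -90.0]
contact_force: [0.9, -0.8, -1.1]
gripper_width: 0.0878
gripper_force: 0.0
```

>>> carry_out([
  [0.086,-0.073,0,0,0,0],
  [0.086,-0.073,0,0,0,0],
  [0.086,-0.073,0,0,0,0],
  [0.086,-0.073,0,0,0,0],
  [0.086,-0.073,0,0,0,0],
])

```text
time_s: 1.98
tcp_pos: [0.5364, 0.2834, 0.2344]
eef_rot: [180.0, -0.0, -90.1]
contact_force: [-0.8, 0.7, 0.4]
gripper_width: 0.0879
gripper_force: 0.0
```

>>> carry_out([
  [0.086,-0.073,0,0,0,0],
  [0.086,-0.073,0,0,0,0],
  [0.086,-0.073,0,0,0,0],
  [0.086,-0.073,0,0,0,0],
  [0,0,0,0,0,0],
])

```text
time_s: 2.6
tcp_pos: [0.6828, 0.1093, 0.2329]
eef_rot: [179.9, -0.1, -90.3]
contact_force: [-0.7, 1.4, -0.9]
gripper_width: 0.0882
gripper_force: 0.0
```

```bash
cat > look.py <<'E'
import sys
from h import *
import pickle
def look(name,kinds,poses,thr=None):
    ci=r.camera_info('wrist'); img=r.capture('wrist'); bgr=cv2.cvtColor(img,cv2.COLOR_RGB2BGR)
    pickle.dump((ci,img),open(f'pics/{name}.pkl','wb'))
    vis=cv2.convertScaleAbs(bgr,alpha=1.5)
    for k,p in zip(kinds,poses):
        o=outline(k,p,ci); 
        try:
            c=blob(img,o.mean(0),'lid' in k); x,f=fit(k,c,ci,list(p)); print(k,x.round(4),round(f,3))
            cv2.polylines(vis,[np.round(outline(k,x,ci)).astype(int)],True,(0,255,255),1)
        except Exception as e: print(k,e)
        cv2.polylines(vis,[np.round(o).astype(int)],True,(255,0,255),1)
    cv2.imwrite(f'pics/{name}.png',vis)
E
python3 - <<'E'
from look import *
look('w1',['square_dish','big_lid'],[(.681,.113,-8.2),(.6444,-.1157,0)])
E
```

```text
square_dish [ 0.6496  0.1206 81.6426] 0.859
big_lid [ 0.6448 -0.1156  7.7003] 0.296
```

View pics/w1.png

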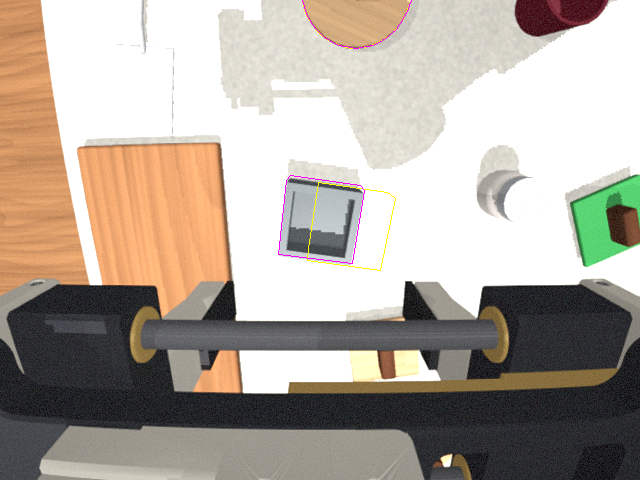

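The wrist view shows the square dish at (321,220). The outline predicted from the top view (magenta) matches to about 1 px. The dish segmentation threshold is wrong for this brighter view, so I'll switch to a colour criterion and refit.

```bash
python3 - <<'E'
s=open('h.py').read()
s=s.replace("else: m=(img.max(2)<62)","else: i=img.astype(int); m=(i.max(2)<T)&(i[...,2]>=i[...,0]-1)").replace("def blob(img,px,lid):","def blob(img,px,lid,T=150):")
s=s.replace("cs=[c for","m[:1]=0;cs=[c for")
open('h.py','w').write(s)
E
python3 - <<'E'
from h import *; import pickle
ci,img=pickle.load(open('pics/w1.pkl','rb'))
print(img[220,321],img[240,283],img[165,380],img[100,260],img[250,320],img[185,320])
for T in (90,120,150):
    c=blob(img,(321,220),0,T); print(T,cv2.boundingRect(c)); x,f=fit('square_dish',c,ci,[.681,.113,-8.2]);print(x.round(4),round(f,3))
img=cv2.cvtColor(cv2.imread('pics/top0.png'),cv2.COLOR_BGR2RGB); ci=r.camera_info('top')
for k,p in {'square_dish':(.681,.113,-8.2),'small_dish':(.611,-.2935,0),'oblong_dish':(.49,-.458,75),'big_dish':(.372,-.3,0)}.items():
  for T in (62,75):
    c=blob(img,outline(k,p,ci).mean(0),0,T); x,f=fit(k,c,ci,list(p)); print(k,T,x.round(4),round(f,3))
E
```

```text
[130 134 136] [128 133 135] [152 151 145] [153 152 144] [43 48 48] [44 46 51]
90 (287, 200, 67, 58)
[ 0.667   0.1482 24.2857] 0.433
120 (286, 199, 69, 59)
[ 0.6672  0.1468 24.6373] 0.418
150 (279, 179, 84, 86)
[ 0.6818  0.1153 -8.3418] 0.009
square_dish 62 [ 0.6821  0.1146 -8.445 ] 0.024
square_dish 75 [ 0.6825  0.1149 -7.6887] 0.028
small_dish 62 [ 0.6117 -0.293   3.7368] 0.064
small_dish 75 [ 0.6123 -0.2934 18.3251] 0.06
oblong_dish 62 [ 0.4898 -0.4582 75.0044] 0.016
oblong_dish 75 [ 0.4899 -0.4585 74.9268] 0.02
big_dish 62 [ 0.3718 -0.3003  8.8683] 0.028
big_dish 75 [ 0.3718 -0.3002 15.5876] 0.027
```

>>> carry_out([
  [0.116,0.02,0,0,0,0],
  [0.116,0.02,0,0,0,0],
  [0.116,0.02,0,0,0,0],
  [0.116,0.02,0,0,0,0],
  [0.116,0.02,0,0,0,0],
])

```text
time_s: 3.28
tcp_pos: [0.6303, -0.1774, 0.2348]
eef_rot: [-180.0, 0.0, -90.0]
contact_force: [1.4, -0.5, -0.3]
gripper_width: 0.0875
gripper_force: 0.0
```

>>> carry_out([
  [0.116,0.02,0,0,0,0],
  [0.116,0.02,0,0,0,0],
  [0,0,0,0,0,0],
])

```text
time_s: 3.65
tcp_pos: [0.6095, -0.2955, 0.2341]
eef_rot: [179.9, 0.0, -90.3]
contact_force: [-1.0, 0.4, -0.9]
gripper_width: 0.0878
gripper_force: 0.0
```

```bash
python3 - <<'E'
from look import *
look('w2',['small_dish','oblong_dish','big_dish'],[(.612,-.293,0),(.4898,-.4582,75),(.3718,-.3003,0)])
E
```

```text
small_dish [ 0.6123 -0.2925 12.1502] 0.039
oblong_dish [ 0.4901 -0.4574 75.0016] 0.095
big_dish [ 0.3719 -0.2994  9.1851] 0.031
```

View pics/w2.png

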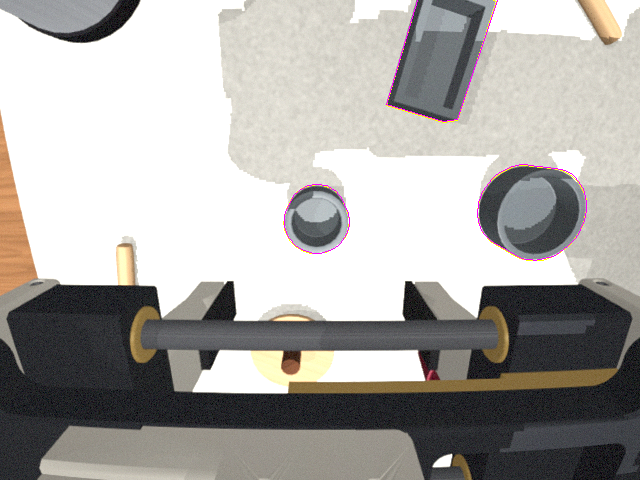

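Wrist and top fits agree to under 1 mm: small dish at (317,218), oblong at (441,60), big at (532,212). Next is the big lid.

>>> carry_out([
  [-0.089,-0.016,0,0,0,0],
  [-0.089,-0.016,0,0,0,0],
  [-0.089,-0.016,0,0,0,0],
  [-0.089,-0.016,0,0,0,0],
  [0,0,0,0,0,0],
], hand=0.7)

```text
time_s: 4.32
tcp_pos: [0.6435, -0.1101, 0.2347]
eef_rot: [-180.0, 0.0, -89.7]
contact_force: [0.3, -0.2, 0.0]
gripper_width: 0.0613
gripper_force: 0.0
```

>>> carry_out([
  [0,0,0.106,0,0,0],
  [0,0,0.106,0,0,0],
  [0,0,0.106,0,0,0],
  [0,0,0,0,0,0],
  [0,0,0,0,0,0],
])

```text
time_s: 4.95
tcp_pos: [0.6444, -0.1148, 0.0777]
eef_rot: [-179.9, -0.0, -90.0]
contact_force: [0.2, -0.2, 1.0]
gripper_width: 0.0613
gripper_force: 0.0
```

>>> carry_out([
  [0,0,0,0,0,0],
  [0,0,0,0,0,0],
])

```text
time_s: 5.2
tcp_pos: [0.6441, -0.115, 0.0776]
eef_rot: [-179.8, 0.0, -90.1]
contact_force: [0.1, -0.5, -0.3]
gripper_width: 0.0614
gripper_force: 0.0
```

>>> carry_out([
  [0.001,0,0.04,0,0,0],
  [0,0,0.035,0,0,0],
  [0,0,0.02,0,0,0],
  [0,0,0,0,0,0],
  [0,0,0,0,0,0],
])

```text
time_s: 5.82
tcp_pos: [0.6433, -0.1156, 0.0283]
eef_rot: [-180.0, -0.0, -90.1]
contact_force: [0.1, -0.2, -0.1]
gripper_width: 0.0611
gripper_force: 0.0
```

>>> carry_out([
  [0,0,0,0,0,0],
  [0,0,0,0,0,0],
  [0,0,0,0,0,0],
  [0,0,0,0,0,0],
  [0,0,0,0,0,0],
], hand=0, squeeze=20)

```text
time_s: 6.45
tcp_pos: [0.6432, -0.1156, 0.0281]
eef_rot: [-180.0, 0.0, -90.1]
contact_force: [0.9, 0.4, 0.9]
gripper_width: 0.0235
gripper_force: 20.0
```

>>> carry_out([
  [0,0,-0.04,0,0,0],
  [0,0,-0.07,0,0,0],
  [0,0,-0.07,0,0,0],
  [0.053,0.078,0,0,0,0],
  [0.053,0.078,0,0,0,0],
])

```text
time_s: 7.08
tcp_pos: [0.564, -0.1687, 0.1181]
eef_rot: [-180.0, 0.0, -90.0]
contact_force: [0.3, -0.6, -0.8]
gripper_width: 0.0231
gripper_force: 20.0
```

>>> carry_out([
  [0.053,0.078,0,0,0,0],
  [0.053,0.078,0,0,0,0],
  [0.053,0.078,0,0,0,0],
  [0.053,0.078,0,0,0,0],
  [0.053,0.078,0,0,0,0],
])

```text
time_s: 7.7
tcp_pos: [0.3684, -0.3013, 0.1181]
eef_rot: [-180.0, 0.0, -90.1]
contact_force: [0.1, -0.8, -1.5]
gripper_width: 0.0234
gripper_force: 20.0
```

>>> carry_out([
  [0,0,0,0,0,0],
  [0,0,0,0,0,0],
  [0,0,0,0,0,0],
  [0,0,0,0,0,0],
])

```text
time_s: 8.2
tcp_pos: [0.3705, -0.3004, 0.1179]
eef_rot: [180.0, 0.0, -90.0]
contact_force: [-0.6, 0.4, -1.9]
gripper_width: 0.024
gripper_force: 20.0
```

>>> carry_out([
  [0,-0.003,0.04,0,0,0],
  [0,0,0.04,0,0,0],
  [0,0,0.016,0,0,0],
  [0,0,0.006,0,0,0],
  [0,0,0,0,0,0],
])

```text
time_s: 8.82
tcp_pos: [0.3717, -0.3009, 0.0673]
eef_rot: [-180.0, -0.0, -90.0]
contact_force: [0.1, 0.9, -1.0]
gripper_width: 0.0238
gripper_force: 20.0
```

>>> carry_out([
  [0,0,0.002,0,0,0],
  [0,0,0.001,0,0,0],
  [0,0,0,0,0,0],
  [0,0,0,0,0,0],
])

```text
time_s: 9.32
tcp_pos: [0.3714, -0.3008, 0.0657]
eef_rot: [-180.0, -0.0, -90.1]
contact_force: [-0.9, -0.6, -0.6]
gripper_width: 0.0236
gripper_force: 20.0
```

>>> carry_out([
  [0,0,0.001,0,0,0],
  [0,0,0.001,0,0,0],
  [0,0,0,0,0,0],
  [0,0,0,0,0,0],
])

```text
time_s: 9.82
tcp_pos: [0.3714, -0.3008, 0.0646]
eef_rot: [180.0, -0.0, -90.1]
contact_force: [-0.3, -0.8, -1.4]
gripper_width: 0.0237
gripper_force: 20.0
```

>>> carry_out([
  [0,0,0.001,0,0,0],
  [0,0,0.001,0,0,0],
  [0,0,0,0,0,0],
  [0,0,0,0,0,0],
])

```text
time_s: 10.32
tcp_pos: [0.3714, -0.3008, 0.0641]
eef_rot: [-180.0, -0.0, -90.1]
contact_force: [-1.6, 1.5, 5.5]
gripper_width: 0.0235
gripper_force: 20.0
```

The big lid touched its rim at 5.5 N. I'll release it, lift and check.

>>> carry_out([
  [0,0,0,0,0,0],
  [0,0,0,0,0,0],
  [0,0,0,0,0,0],
  [0,0,0,0,0,0],
], hand=0.7)

```text
time_s: 10.82
tcp_pos: [0.3714, -0.3008, 0.0635]
eef_rot: [180.0, 0.0, -90.1]
contact_force: [0.5, 0.2, -0.8]
gripper_width: 0.0573
gripper_force: 0.0
```

>>> carry_out([
  [0,0,-0.07,0,0,0],
  [0,0,-0.1,0,0,0],
  [0,0,-0.11,0,0,0],
  [0,0,0,0,0,0],
  [0,0,0,0,0,0],
])

```text
time_s: 11.45
tcp_pos: [0.3711, -0.3006, 0.2035]
eef_rot: [-180.0, 0.0, -90.1]
contact_force: [1.0, 0.1, -0.2]
gripper_width: 0.0615
gripper_force: 0.0
```

```bash
cat > chk.py <<'E'
import sys
from look import *
def chk(name,lid,dish,dp):  # fit the lid seated on its dish, wrist and top
    dz={'big':.036,'small':.034,'square':.032,'oblong':.030}[lid.split('_')[0]]
    for cam in ('wrist','top'):
        ci=r.camera_info(cam); img=r.capture(cam); o=outline(lid,dp,ci,dz)
        hsv=cv2.cvtColor(img,cv2.COLOR_RGB2HSV); print(cam,hsv[int(o[:,1].mean())+8,int(o[:,0].mean())+8])
        try:
            c=blob(img,o.mean(0),1); x,f=fit(lid,c,ci,list(dp),dz); print(lid,x.round(4),round(f,3))
        except Exception as e: print(e); continue
        v=cv2.convertScaleAbs(cv2.cvtColor(img,cv2.COLOR_RGB2BGR),alpha=1.2)
        cv2.polylines(v,[np.round(outline(lid,x,ci,dz)).astype(int)],True,(0,255,255),1)
        cv2.polylines(v,[np.round(outline(dish,dp,ci)).astype(int)],True,(255,0,255),1)
        if cam=='wrist': cv2.imwrite(f'pics/{name}.png',v)
E
python3 -c "
from chk import *
chk('c1','big_lid','big_dish',(.3718,-.300,0))"
```

```text
wrist [ 10 138 107]
big_lid [  0.3822  -0.2697 -60.8277] 0.65
top [12 83 46]
big_lid [ 0.3718 -0.3     0.    ] 1.0
```

View pics/c1.png

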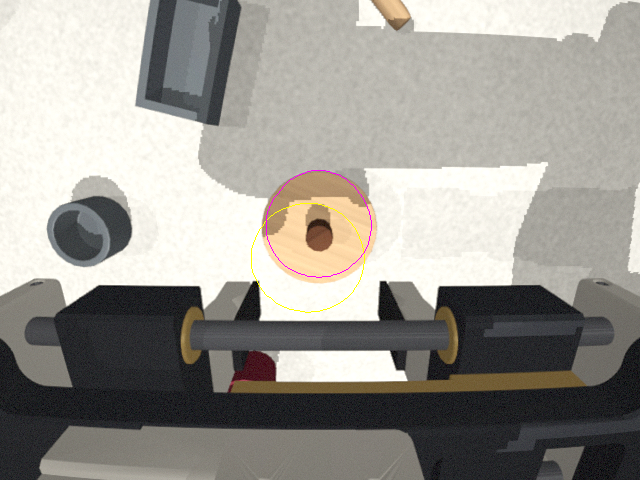

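The lid's circle at (320,226) sits concentric on the big dish. The yellow outline is a bad segmentation because of the shadow, so I ignore it. Next is the square lid.

>>> carry_out([
  [-0.107,-0.042,0,0,0,0],
  [-0.107,-0.042,0,0,0,0],
  [-0.107,-0.042,0,0,0,0],
  [-0.107,-0.042,0,0,0,0],
  [-0.107,-0.042,0,0,0,0],
])

```text
time_s: 12.18
tcp_pos: [0.4765, -0.0317, 0.2025]
eef_rot: [179.9, -0.0, -90.1]
contact_force: [1.8, -1.3, 0.7]
gripper_width: 0.0612
gripper_force: 0.0
```

>>> carry_out([
  [-0.107,-0.042,0,0,0,0],
  [-0.107,-0.042,0,0,0,0],
  [-0.107,-0.042,0,0,0,0],
  [-0.107,-0.042,0,0,0,0],
  [-0.107,-0.042,0,0,0,0],
])

```text
time_s: 12.8
tcp_pos: [0.582, 0.2355, 0.2019]
eef_rot: [179.9, -0.1, -90.1]
contact_force: [1.1, -0.0, 0.5]
gripper_width: 0.0614
gripper_force: 0.0
```

>>> carry_out([
  [-0.107,-0.042,0,0,0,0],
  [0,0,0,0,0,-0.13],
  [0,0,0,0,0,0],
  [0,0,0,0,0,0],
  [0,0,0,0,0,0],
])

```text
time_s: 13.42
tcp_pos: [0.603, 0.2867, 0.2037]
eef_rot: [180.0, -0.0, -82.4]
contact_force: [0.1, -0.6, 0.3]
gripper_width: 0.061
gripper_force: 0.0
```

```bash
sed -i 's/hsv\[...,1\]>90/hsv[...,1]>S/; s/def blob(img,px,lid,T=150):/def blob(img,px,lid,T=150,S=90):/' h.py && python3 - <<'E'
from look import *
import h
d=h.blob.__defaults__; h.blob.__defaults__=(150,45)
look('w3',['square_lid','small_lid','oblong_lid'],[(.6008,.2864,97.8),(.5224,.4607,0),(.3483,.2908,84.1)])
img=cv2.imread('pics/w3.png'); 
E
```

```text
square_lid [ 0.601   0.2872 97.9258] 0.016
small_lid [0.5204 0.4665 4.8953] 0.782
oblong_lid [ 0.3478  0.2905 84.4403] 0.117
```

View pics/w3.png

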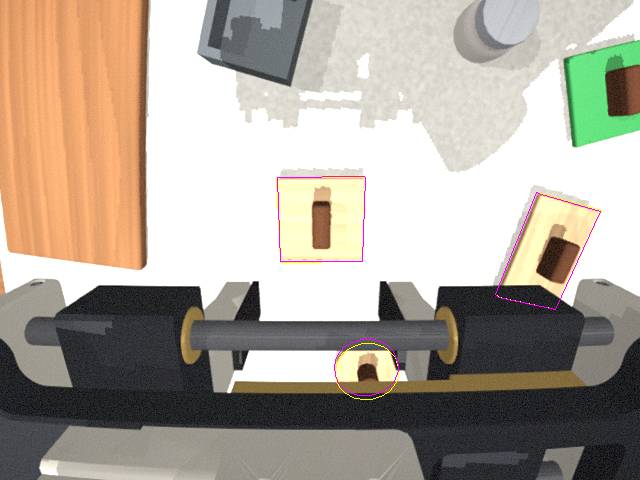

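Square lid at (321,219): both fits agree.

>>> carry_out([
  [0,0.004,0.1,0,0,0],
  [0,0,0.1,0,0,0],
  [0,0,0.06,0,0,0],
  [0,0,0,0,0,0],
  [0,0,0,0,0,0],
])

```text
time_s: 14.1
tcp_pos: [0.602, 0.2875, 0.0753]
eef_rot: [-179.9, 0.0, -82.3]
contact_force: [0.8, -0.1, 0.9]
gripper_width: 0.0614
gripper_force: 0.0
```

>>> carry_out([
  [0,0,0.04,0,0,0],
  [0,0,0.03,0,0,0],
  [0,0,0.016,0,0,0],
  [0,0,0,0,0,0],
  [0,0,0,0,0,0],
])

```text
time_s: 14.72
tcp_pos: [0.6015, 0.2874, 0.0312]
eef_rot: [-180.0, 0.0, -82.3]
contact_force: [0.1, -0.3, 0.4]
gripper_width: 0.0612
gripper_force: 0.0
```

>>> carry_out([
  [0,0,0,0,0,0],
  [0,0,0,0,0,0],
  [0,0,0,0,0,0],
  [0,0,0,0,0,0],
  [0,0,0,0,0,0],
], hand=0, squeeze=20)

```text
time_s: 15.35
tcp_pos: [0.6011, 0.2871, 0.0306]
eef_rot: [-180.0, -0.0, -82.3]
contact_force: [0.2, 0.6, -0.8]
gripper_width: 0.0179
gripper_force: 20.0
```

>>> carry_out([
  [0,0,-0.04,0,0,0],
  [0,0,-0.07,0,0,0],
  [0,0,-0.05,0,0,0],
  [0.091,-0.028,0,0,0,0],
  [0.091,-0.028,0,0,0,0],
])

```text
time_s: 15.98
tcp_pos: [0.6413, 0.2005, 0.1111]
eef_rot: [-180.0, 0.0, -82.2]
contact_force: [0.6, -0.6, -0.9]
gripper_width: 0.0176
gripper_force: 20.0
```

>>> carry_out([
  [0.091,-0.028,0,0,0,0],
  [0.091,-0.028,0,0,0,0],
  [0,0,0,0,0,0.134],
  [0,0,0,0,0,0.134],
  [0,0,0,0,0,0],
])

```text
time_s: 16.6
tcp_pos: [0.6809, 0.114, 0.1103]
eef_rot: [180.0, -0.0, -98.3]
contact_force: [-0.3, 0.1, -1.3]
gripper_width: 0.018
gripper_force: 20.0
```

>>> carry_out([
  [0,0,0,0,0,0],
  [0,0,0,0,0,0],
  [0,0,0,0,0,0],
])

```text
time_s: 16.98
tcp_pos: [0.681, 0.1145, 0.1106]
eef_rot: [-180.0, 0.0, -98.3]
contact_force: [-0.5, -0.3, -1.1]
gripper_width: 0.0182
gripper_force: 20.0
```

>>> carry_out([
  [-0.001,-0.002,0.035,0,0,0],
  [0,0,0.035,0,0,0],
  [0,0,0.014,0,0,0],
  [0,0,0.006,0,0,0],
  [0,0,0,0,0,0],
])

```text
time_s: 17.6
tcp_pos: [0.6822, 0.1147, 0.0655]
eef_rot: [180.0, -0.0, -98.3]
contact_force: [-0.0, 0.4, -1.4]
gripper_width: 0.0178
gripper_force: 20.0
```

>>> carry_out([
  [0,0,0.002,0,0,0],
  [0,0,0.001,0,0,0],
  [0,0,0.001,0,0,0],
  [0,0,0,0,0,0],
])

```text
time_s: 18.1
tcp_pos: [0.6821, 0.1147, 0.0636]
eef_rot: [-180.0, 0.0, -98.3]
contact_force: [0.2, 0.1, -0.8]
gripper_width: 0.0182
gripper_force: 20.0
```

>>> carry_out([
  [0,0,0.001,0,0,0],
  [0,0,0,0,0,0],
  [0,0,0,0,0,0],
])

```text
time_s: 18.48
tcp_pos: [0.6821, 0.1147, 0.0631]
eef_rot: [-180.0, -0.0, -98.3]
contact_force: [0.3, 0.0, -1.4]
gripper_width: 0.0177
gripper_force: 20.0
```

>>> carry_out([
  [0,0,0.001,0,0,0],
  [0,0,0,0,0,0],
  [0,0,0,0,0,0],
])

```text
time_s: 18.85
tcp_pos: [0.6822, 0.1147, 0.0626]
eef_rot: [-180.0, 0.0, -98.3]
contact_force: [-0.5, -0.6, -0.4]
gripper_width: 0.0178
gripper_force: 20.0
```

>>> carry_out([
  [0,0,0.001,0,0,0],
  [0,0,0,0,0,0],
  [0,0,0,0,0,0],
])

```text
time_s: 19.23
tcp_pos: [0.6822, 0.1147, 0.0626]
eef_rot: [-180.0, 0.0, -98.3]
contact_force: [-2.5, -0.6, 6.1]
gripper_width: 0.018
gripper_force: 20.0
```

>>> carry_out([
  [0,0,0,0,0,0],
  [0,0,0,0,0,0],
  [0,0,0,0,0,0],
  [0,0,0,0,0,0],
], hand=0.7)

```text
time_s: 19.73
tcp_pos: [0.6821, 0.1147, 0.0619]
eef_rot: [180.0, -0.0, -98.4]
contact_force: [0.0, 0.3, 0.8]
gripper_width: 0.0524
gripper_force: 0.0
```

>>> carry_out([
  [0,0,-0.07,0,0,0],
  [0,0,-0.1,0,0,0],
  [0,0,-0.11,0,0,0],
  [0,0,0,0,0,0],
  [0,0,0,0,0,-0.138],
])

```text
time_s: 20.35
tcp_pos: [0.6822, 0.1148, 0.2027]
eef_rot: [-179.9, 0.1, -89.9]
contact_force: [-0.3, -0.1, -0.4]
gripper_width: 0.0615
gripper_force: 0.0
```

>>> carry_out([
  [0,0,0,0,0,0],
  [0,0,0,0,0,0],
])

```text
time_s: 20.6
tcp_pos: [0.682, 0.1146, 0.2015]
eef_rot: [180.0, -0.0, -90.2]
contact_force: [-0.3, 0.4, 0.4]
gripper_width: 0.0613
gripper_force: 0.0
```

```bash
python3 - <<'E'
from chk import *
import h
h.blob.__defaults__=(150,45)
chk('c2','square_lid','square_dish',(.682,.115,81.65))
E
```

```text
wrist [ 10 133  96]
square_lid [6.819000e-01 1.143000e-01 1.718286e+02] 0.006
top [ 15 133  67]
square_lid [6.814000e-01 1.119000e-01 1.722602e+02] 0.481
```

View pics/c2.png

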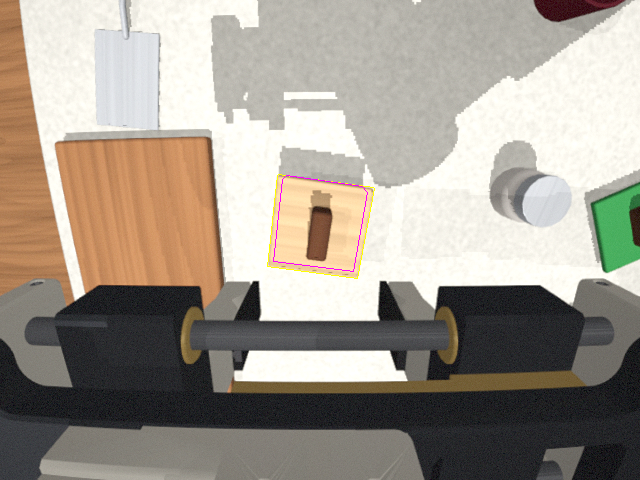

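The square lid is seated: the wrist fit gives (0.682, 0.114, 81.8°) at seated height. Next is the small lid.

>>> carry_out([
  [-0.099,0.046,0,0,0,0],
  [-0.099,0.046,0,0,0,0],
  [-0.099,0.046,0,0,0,0],
  [-0.099,0.046,0,0,0,0],
  [-0.099,0.046,0,0,0,0],
])

```text
time_s: 21.32
tcp_pos: [0.5666, 0.3639, 0.2021]
eef_rot: [-180.0, 0.0, -90.1]
contact_force: [0.8, 0.2, -0.3]
gripper_width: 0.0614
gripper_force: 0.0
```

>>> carry_out([
  [-0.099,0.046,0,0,0,0],
  [-0.099,0.045,0,0,0,0],
  [0,0,0,0,0,0],
  [0,0,0,0,0,0],
  [0,0,0,0,0,0],
])

```text
time_s: 21.95
tcp_pos: [0.5226, 0.4604, 0.2021]
eef_rot: [180.0, -0.0, -90.2]
contact_force: [0.2, -1.0, -1.1]
gripper_width: 0.0612
gripper_force: 0.0
```

```bash
python3 - <<'E'
from look import *
import h
h.blob.__defaults__=(150,45)
look('w4',['small_lid'],[(.5224,.4607,0)])
E
```

```text
small_lid [0.5222 0.4613 3.3445] 0.016
```

View pics/w4.png

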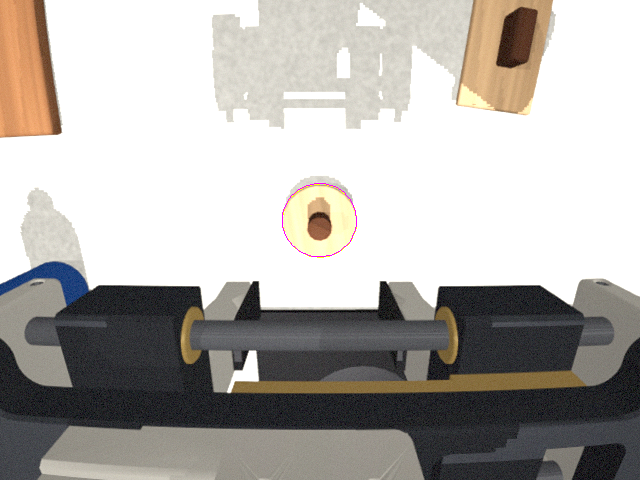

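The small lid's fitted outline is right, centred at (319,221). I descend and grip.

>>> carry_out([
  [-0.001,0.001,0.1,0,0,0],
  [0,0,0.1,0,0,0],
  [0,0,0.06,0,0,0],
  [0,0,0.03,0,0,0],
  [0,0,0,0,0,0],
])

```text
time_s: 22.62
tcp_pos: [0.5218, 0.4611, 0.0566]
eef_rot: [180.0, -0.1, -90.1]
contact_force: [-0.3, -0.7, 0.7]
gripper_width: 0.0613
gripper_force: 0.0
```

>>> carry_out([
  [0,0,0.03,0,0,0],
  [0,0,0.022,0,0,0],
  [0,0,0,0,0,0],
  [0,0,0,0,0,0],
])

```text
time_s: 23.12
tcp_pos: [0.5217, 0.4621, 0.0313]
eef_rot: [-180.0, 0.0, -90.1]
contact_force: [0.8, -0.2, 0.3]
gripper_width: 0.0614
gripper_force: 0.0
```

>>> carry_out([
  [0,0,0,0,0,0],
  [0,0,0,0,0,0],
  [0,0,0,0,0,0],
  [0,0,0,0,0,0],
], hand=0, squeeze=20)

```text
time_s: 23.62
tcp_pos: [0.5215, 0.4619, 0.0311]
eef_rot: [-180.0, 0.0, -90.1]
contact_force: [-0.6, -0.9, -0.9]
gripper_width: 0.0267
gripper_force: 0.0
```

>>> carry_out([
  [0,0,0,0,0,0],
  [0,0,0,0,0,0],
  [0,0,-0.04,0,0,0],
  [0,0,-0.08,0,0,0],
  [0,0,-0.08,0,0,0],
])

```text
time_s: 24.25
tcp_pos: [0.5215, 0.4618, 0.1332]
eef_rot: [-180.0, -0.0, -90.1]
contact_force: [0.1, 1.1, -1.9]
gripper_width: 0.0231
gripper_force: 20.0
```

>>> carry_out([
  [0.116,-0.014,0,0,0,0],
  [0.116,-0.014,0,0,0,0],
  [0.116,-0.014,0,0,0,0],
  [0.116,-0.014,0,0,0,0],
  [0.116,-0.014,0,0,0,0],
])

```text
time_s: 24.88
tcp_pos: [0.5564, 0.1702, 0.1326]
eef_rot: [-179.9, 0.0, -90.0]
contact_force: [0.2, -0.8, -0.7]
gripper_width: 0.0232
gripper_force: 20.0
```

>>> carry_out([
  [0.116,-0.014,0,0,0,0],
  [0.116,-0.014,0,0,0,0],
  [0.116,-0.014,0,0,0,0],
  [0.116,-0.014,0,0,0,0],
  [0.116,-0.014,0,0,0,0],
])

```text
time_s: 25.5
tcp_pos: [0.5911, -0.1201, 0.1327]
eef_rot: [-179.9, 0.0, -90.1]
contact_force: [2.1, -0.5, -1.6]
gripper_width: 0.0237
gripper_force: 20.0
```

>>> carry_out([
  [0.116,-0.014,0,0,0,0],
  [0.116,-0.014,0,0,0,0],
  [0.116,-0.014,0,0,0,0],
  [0,0,0,0,0,0],
  [0,0,0,0,0,0],
])

```text
time_s: 26.12
tcp_pos: [0.6114, -0.2925, 0.1317]
eef_rot: [-180.0, 0.0, -90.1]
contact_force: [0.2, 1.5, -1.3]
gripper_width: 0.0234
gripper_force: 20.0
```

>>> carry_out([
  [0,0,0,0,0,0],
  [0,0,0,0,0,0],
])

```text
time_s: 26.38
tcp_pos: [0.6119, -0.2911, 0.1316]
eef_rot: [-180.0, -0.0, -90.0]
contact_force: [0.1, 0.1, -1.8]
gripper_width: 0.0232
gripper_force: 20.0
```

>>> carry_out([
  [0.001,-0.001,0.05,0,0,0],
  [0,0,0.05,0,0,0],
  [0,0,0.02,0,0,0],
  [0,0,0.007,0,0,0],
  [0,0,0,0,0,0],
])

```text
time_s: 27.0
tcp_pos: [0.6126, -0.2927, 0.0683]
eef_rot: [-180.0, -0.0, -90.0]
contact_force: [0.4, 0.5, -1.4]
gripper_width: 0.0231
gripper_force: 20.0
```

>>> carry_out([
  [0,0,0.002,0,0,0],
  [0,0,0.001,0,0,0],
  [0,0,0.001,0,0,0],
  [0,0,0,0,0,0],
  [0,0,0,0,0,0],
])

```text
time_s: 27.62
tcp_pos: [0.6121, -0.2928, 0.0656]
eef_rot: [-180.0, -0.0, -90.1]
contact_force: [0.2, -0.0, -1.4]
gripper_width: 0.0233
gripper_force: 20.0
```

>>> carry_out([
  [0,0,0.001,0,0,0],
  [0,0,0,0,0,0],
  [0,0,0,0,0,0],
])

```text
time_s: 28.0
tcp_pos: [0.6122, -0.2928, 0.0652]
eef_rot: [-180.0, -0.0, -90.1]
contact_force: [0.5, -1.2, -0.5]
gripper_width: 0.0233
gripper_force: 20.0
```

Correct y by about +1 mm while still just above the rim, then set down.

>>> carry_out([
  [-0.001,0,-0.002,0,0,0],
  [-0.001,0,0,0,0,0],
  [0,0,0.002,0,0,0],
  [0,0,0,0,0,0],
  [0,0,0,0,0,0],
])

```text
time_s: 28.62
tcp_pos: [0.6122, -0.2917, 0.0652]
eef_rot: [-180.0, 0.0, -90.1]
contact_force: [-1.3, 0.9, -0.0]
gripper_width: 0.0232
gripper_force: 20.0
```

>>> carry_out([
  [0,0,0.001,0,0,0],
  [0,0,0,0,0,0],
  [0,0,0,0,0,0],
])

```text
time_s: 29.0
tcp_pos: [0.6123, -0.2917, 0.0651]
eef_rot: [-180.0, -0.0, -90.1]
contact_force: [-1.9, 1.9, 4.7]
gripper_width: 0.0235
gripper_force: 20.0
```

>>> carry_out([
  [0,0,0.001,0,0,0],
  [0,0,0,0,0,0],
  [0,0,0,0,0,0],
])

```text
time_s: 29.38
tcp_pos: [0.6123, -0.2917, 0.065]
eef_rot: [-180.0, -0.0, -90.0]
contact_force: [-2.3, 3.1, 8.0]
gripper_width: 0.0234
gripper_force: 20.0
```

>>> carry_out([
  [0,0,0,0,0,0],
  [0,0,0,0,0,0],
  [0,0,0,0,0,0],
  [0,0,0,0,0,0],
], hand=0.7)

```text
time_s: 29.88
tcp_pos: [0.6121, -0.2918, 0.0638]
eef_rot: [180.0, 0.0, -90.1]
contact_force: [0.2, -0.1, -0.5]
gripper_width: 0.0572
gripper_force: 0.0
```

>>> carry_out([
  [0,0,-0.07,0,0,0],
  [0,0,-0.1,0,0,0],
  [0,0,-0.11,0,0,0],
  [0,0,0,0,0,0],
  [0,0,0,0,0,0],
])

```text
time_s: 30.5
tcp_pos: [0.6119, -0.2915, 0.204]
eef_rot: [-180.0, 0.0, -90.1]
contact_force: [-0.6, 0.7, -1.2]
gripper_width: 0.0612
gripper_force: 0.0
```

```bash
python3 - <<'E'
from chk import *
import h
h.blob.__defaults__=(150,45)
chk('c3','small_lid','small_dish',(.6122,-.2928,0))
E
```

```text
wrist [ 10 146  96]
small_lid [ 0.6118 -0.2921 10.2486] 0.018
top [13 89 46]
small_lid [9.50000e-02 5.00000e-03 1.93649e+02] 0.995
```

View pics/c3.png

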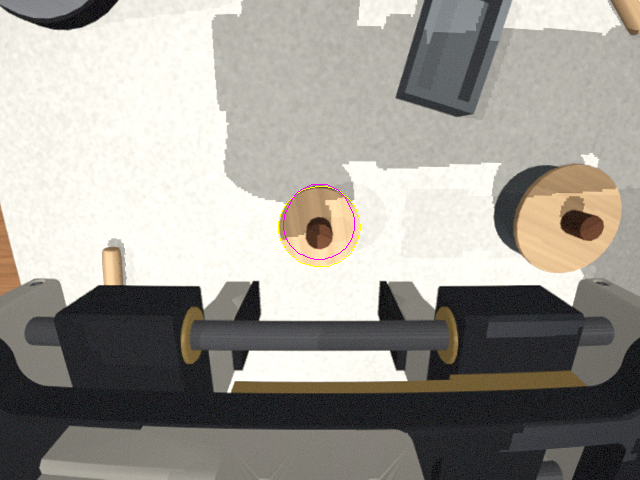

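The small lid is seated: the fit at (320,227) is within 1 mm of the dish. The big lid at (568,217) also looks flat. Now the oblong lid.

>>> carry_out([
  [-0.106,0.048,0,0,0,0],
  [-0.106,0.048,0,0,0,0],
  [-0.106,0.048,0,0,0,0],
  [-0.106,0.048,0,0,0,0],
  [-0.106,0.048,0,0,0,0],
])

```text
time_s: 31.22
tcp_pos: [0.491, -0.0253, 0.2029]
eef_rot: [179.9, -0.0, -90.1]
contact_force: [2.1, 1.9, 0.2]
gripper_width: 0.0614
gripper_force: 0.0
```

>>> carry_out([
  [-0.106,0.048,0,0,0,0],
  [-0.106,0.048,0,0,0,0],
  [-0.106,0.048,0,0,0,0],
  [-0.106,0.048,0,0,0,0],
  [-0.106,0.048,0,0,0,0],
])

```text
time_s: 31.85
tcp_pos: [0.3714, 0.2397, 0.2034]
eef_rot: [180.0, -0.1, -90.1]
contact_force: [0.9, 0.9, -0.8]
gripper_width: 0.0615
gripper_force: 0.0
```

>>> carry_out([
  [-0.105,0.048,0,0,0,0],
  [0,0,0,0,0,0.095],
  [0,0,0,0,0,0],
  [0,0,0,0,0,0],
  [0,0,0,0,0,0],
])

```text
time_s: 32.48
tcp_pos: [0.3491, 0.2904, 0.2039]
eef_rot: [180.0, -0.0, -95.8]
contact_force: [-0.8, 0.5, -0.3]
gripper_width: 0.0613
gripper_force: 0.0
```

```bash
python3 - <<'E'
from look import *
import h
h.blob.__defaults__=(150,45)
look('w5',['oblong_lid'],[(.348,.2905,84.1)])
E
```

```text
oblong_lid [ 0.3481  0.2914 83.9648] 0.013
```

View pics/w5.png

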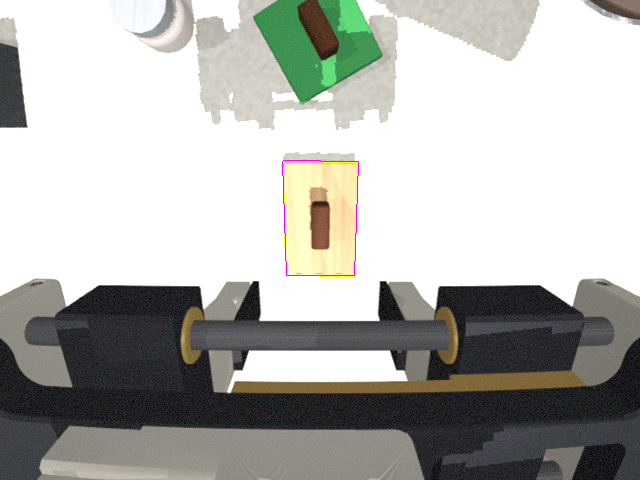

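The oblong lid fit is tight at (320,218). I descend and grip.

>>> carry_out([
  [-0.001,0.002,0.1,0,0,0.003],
  [0,0,0.1,0,0,0],
  [0,0,0.06,0,0,0],
  [0,0,0.03,0,0,0],
  [0,0,0,0,0,0],
])

```text
time_s: 33.15
tcp_pos: [0.3478, 0.2906, 0.0582]
eef_rot: [179.9, -0.1, -96.0]
contact_force: [-0.4, -1.2, 0.9]
gripper_width: 0.061
gripper_force: 0.0
```

>>> carry_out([
  [0,0,0.03,0,0,0],
  [0,0,0.025,0,0,0],
  [0,0,0,0,0,0],
  [0,0,0,0,0,0],
  [0,0,0,0,0,0],
])

```text
time_s: 33.78
tcp_pos: [0.3481, 0.292, 0.0321]
eef_rot: [-180.0, 0.1, -95.9]
contact_force: [0.2, 0.8, 0.2]
gripper_width: 0.0614
gripper_force: 0.0
```

>>> carry_out([
  [0,0,0,0,0,0],
  [0,0,0,0,0,0],
  [0,0,0,0,0,0],
  [0,0,0,0,0,0],
  [0,0,0,0,0,0],
], hand=0, squeeze=20)

```text
time_s: 34.4
tcp_pos: [0.3479, 0.2917, 0.0316]
eef_rot: [-180.0, 0.0, -95.9]
contact_force: [0.2, 0.4, -1.6]
gripper_width: 0.018
gripper_force: 20.0
```

>>> carry_out([
  [0,0,0,0,0,0],
  [0,0,0,0,0,0],
])

```text
time_s: 34.65
tcp_pos: [0.3479, 0.2917, 0.0315]
eef_rot: [180.0, -0.0, -95.9]
contact_force: [0.5, 0.4, -0.0]
gripper_width: 0.0181
gripper_force: 20.0
```

>>> carry_out([
  [0,0,-0.04,0,0,0],
  [0,0,-0.08,0,0,0],
  [0,0,-0.1,0,0,0],
  [0,0,0,0,0,0.152],
  [0.081,-0.074,0,0,0,0],
])

```text
time_s: 35.28
tcp_pos: [0.3733, 0.2449, 0.1425]
eef_rot: [-180.0, 0.2, -105.0]
contact_force: [1.2, 0.2, -0.9]
gripper_width: 0.018
gripper_force: 20.0
```

>>> carry_out([
  [0.081,-0.074,0,0,0,0],
  [0.081,-0.074,0,0,0,0],
  [0.081,-0.074,0,0,0,0],
  [0.081,-0.074,0,0,0,0],
  [0.081,-0.074,0,0,0,0],
])

```text
time_s: 35.9
tcp_pos: [0.4996, -0.0024, 0.1416]
eef_rot: [-180.0, 0.0, -105.1]
contact_force: [0.7, 1.5, -1.2]
gripper_width: 0.0178
gripper_force: 20.0
```

>>> carry_out([
  [0.111,-0.027,0,0,0,0],
  [0.111,-0.027,0,0,0,0],
  [0.111,-0.027,0,0,0,0],
  [0.111,-0.027,0,0,0,0],
  [0.111,-0.027,0,0,0,0],
])

```text
time_s: 36.52
tcp_pos: [0.4917, -0.288, 0.1414]
eef_rot: [180.0, 0.0, -105.1]
contact_force: [1.1, 1.0, -0.7]
gripper_width: 0.0179
gripper_force: 20.0
```

>>> carry_out([
  [0.111,-0.027,0,0,0,0],
  [0.111,-0.027,0,0,0,0],
  [0.111,-0.027,0,0,0,0],
  [0,0,0,0,0,0],
  [0,0,0,0,0,0],
])

```text
time_s: 37.15
tcp_pos: [0.4872, -0.4574, 0.1407]
eef_rot: [179.9, 0.0, -105.1]
contact_force: [-0.4, 0.5, -1.4]
gripper_width: 0.0178
gripper_force: 20.0
```

>>> carry_out([
  [0,0,0,0,0,0],
  [0,0,0,0,0,0],
])

```text
time_s: 37.4
tcp_pos: [0.4884, -0.4565, 0.142]
eef_rot: [-180.0, -0.0, -105.0]
contact_force: [-0.4, 0.3, -1.4]
gripper_width: 0.0179
gripper_force: 20.0
```

>>> carry_out([
  [0.001,-0.004,0.06,0,0,0],
  [0,0,0.06,0,0,0],
  [0,0,0.025,0,0,0],
  [0,0,0.01,0,0,0],
  [0,0,0,0,0,0],
])

```text
time_s: 38.02
tcp_pos: [0.4902, -0.4586, 0.0647]
eef_rot: [-180.0, -0.0, -105.0]
contact_force: [1.0, 0.2, -0.8]
gripper_width: 0.0181
gripper_force: 20.0
```

>>> carry_out([
  [0,0,0.002,0,0,0],
  [0,0,0.001,0,0,0],
  [0,0,0,0,0,0],
  [0,0,0,0,0,0],
  [0,0,0,0,0,0],
])

```text
time_s: 38.65
tcp_pos: [0.4897, -0.4585, 0.0626]
eef_rot: [180.0, -0.0, -105.1]
contact_force: [0.6, -0.5, -1.7]
gripper_width: 0.0177
gripper_force: 20.0
```

>>> carry_out([
  [-0.002,0,0,0,0,0],
  [0,0,0.001,0,0,0],
  [0,0,0,0,0,0],
  [0,0,0,0,0,0],
])

```text
time_s: 39.15
tcp_pos: [0.49, -0.4575, 0.062]
eef_rot: [180.0, -0.0, -105.1]
contact_force: [-0.3, -0.5, -0.2]
gripper_width: 0.0181
gripper_force: 20.0
```

>>> carry_out([
  [0,0,0.001,0,0,0],
  [0,0,0,0,0,0],
  [0,0,0,0,0,0],
])

```text
time_s: 39.52
tcp_pos: [0.4901, -0.4575, 0.0616]
eef_rot: [-180.0, -0.0, -105.1]
contact_force: [-0.4, 0.2, 0.5]
gripper_width: 0.0181
gripper_force: 20.0
```

>>> carry_out([
  [0,0,0.001,0,0,0],
  [0,0,0,0,0,0],
  [0,0,0,0,0,0],
])

```text
time_s: 39.9
tcp_pos: [0.4901, -0.4576, 0.0616]
eef_rot: [-180.0, -0.0, -105.1]
contact_force: [-1.3, 1.4, 5.8]
gripper_width: 0.0179
gripper_force: 20.0
```

>>> carry_out([
  [0,0,0,0,0,0],
  [0,0,0,0,0,0],
  [0,0,0,0,0,0],
  [0,0,0,0,0,0],
], hand=0.7)

```text
time_s: 40.4
tcp_pos: [0.49, -0.4575, 0.0609]
eef_rot: [180.0, 0.0, -105.1]
contact_force: [-0.2, 0.0, -0.7]
gripper_width: 0.0521
gripper_force: 0.0
```

>>> carry_out([
  [0,0,-0.07,0,0,0],
  [0,0,-0.1,0,0,0],
  [0,0,-0.12,0,0,0],
  [0,0,0,0,0,0],
  [0,0,0,0,0,0],
])

```text
time_s: 41.02
tcp_pos: [0.4899, -0.4573, 0.2061]
eef_rot: [-180.0, 0.0, -105.1]
contact_force: [0.2, -0.2, 0.1]
gripper_width: 0.0613
gripper_force: 0.0
```

```bash
python3 - <<'E'
from chk import *
import h
h.blob.__defaults__=(150,45)
chk('c4','oblong_lid','oblong_dish',(.490,-.458,75))
cv2.imwrite('pics/side1.png',cv2.convertScaleAbs(cv2.cvtColor(r.capture('side'),cv2.COLOR_RGB2BGR)[140:460,220:460],alpha=1.6))
a=cv2.resize(cv2.imread('pics/side1.png'),None,fx=1.6,fy=1.6,interpolation=cv2.INTER_CUBIC); b=cv2.imread('pics/c4.png')[60:320,150:530]
c=np.zeros((max(a.shape[0],b.shape[0]),a.shape[1]+b.shape[1],3),np.uint8); c[:a.shape[0],:a.shape[1]]=a; c[:b.shape[0],a.shape[1]:]=b; cv2.imwrite('pics/end.png',c); print(c.shape)
E
```

```text
wrist [  9 123  60]
oblong_lid [ 0.4899 -0.4578 74.8331] 0.015
top [75 64  8]
oblong_lid [ 0.4918 -0.4562 76.9857] 0.514
(512, 764, 3)
```

View pics/end.png

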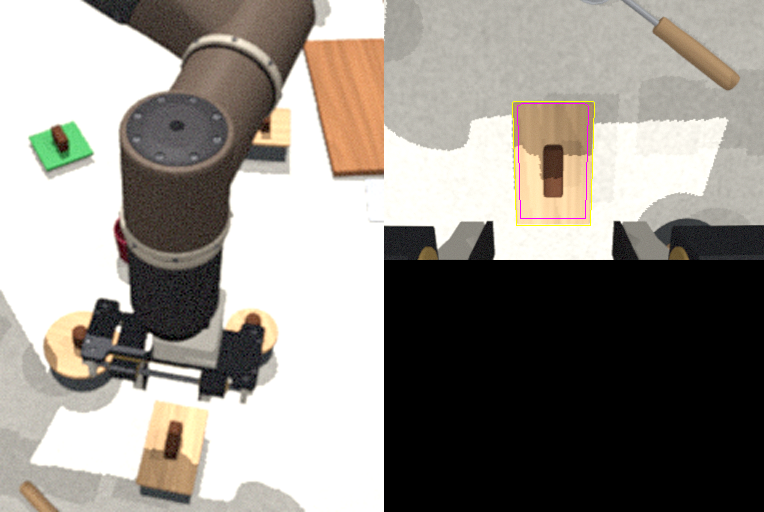

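All four lids sit flat. The oblong lid fits at (0.490, -0.458, 74.8°) on a dish at 75.0°, the bystanders are untouched and the gripper is clear. I'm handing the job in.

```bash
python3 -c "
from plant import r
print(r.close_job())"
```

```text
the job is handed in; nothing more can be done
None
```

All four lids are closed flat on their matching dishes, with the dishes, cup, salt pot and green look-alike left alone, and the job is handed in at about 41 s of the 125 s allowed; the hand-in returned no verdict.

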